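# Sweep the bar-top stoppers off the sorting stand

### The arm

A 6-joint arm with a two-finger parallel gripper is mounted at the origin on the work surface. World frame = base frame: x ahead of the robot, y to its left, z up, the work surface at z = 0. Lengths are in m, angles in rad, forces in N, time in s.
With the tool pointing down it reaches from about 0.325 to 0.9 m from the base axis. Payload 6.1 kg.
Tool frame: the origin (TCP) lies midway between the tips of the shut fingers; the grasp point (between the pads) lies 19 mm behind it (robot.tcp_to_grasp is the z of the grasp point in the tool frame, in m); z points along the fingers, y is the line along which they close (so a half turn about z gives the same grasp; the last joint's range is limited). The gripper opens to 85 mm and grips with 20 to 120 N. Pads are 22 mm wide; open, the fingers measure 114 mm over their backs; the gripper's body (76 mm by 85 mm) begins 54 mm behind the grasp point. The pads swing forward as they close: fully open they stand 13 mm farther back than shut.
Start: joints at [1.044, 0.22, 1.526, -0, 1.395, -0.126], TCP at [0.244, 0.575, 0.231] pointing down, gripper open.
Joint ranges: [-2.98, 2.98], [-0.91, 2.08], [0.09, 2.57], [-1.24, 4.39], [0.2, 2.65], [-2.68, 2.68]. Speed limits (rad/s): [2.57, 2.57, 3.01, 3.14, 3.14, 3.14].

### API

Orientations are given as a rotation vector (axis times angle).
In Python, from rig import robot gives the robot as it stands. The module is installed in compiled form; this text tells all that it offers. Calls block until the motion is done:
- robot.reach(position, orientation): joint-space move of the TCP to a pose.
- robot.line_to(position, rate=0.15, frame=None): straight line of the TCP; frame=None keeps the orientation; rate is the mean speed in m/s.
- robot.move_j(angles): joint-space move.
- robot.grip(opening, squeeze=None): finger opening in m; squeeze is the grip in N (None keeps the last); returns when the fingers have stopped.
- robot.dwell(seconds).
- robot.solve_ik(position, orientation): joint angles nearest the present ones, or None.
- robot.grab_frame(name): name is "scene" or "side" or "wrist"; returns the picture (384x512x3 uint8, blue, green, red); there is no depth.
- robot.camera_info(name): a dict with "camera_matrix" (3x3 intrinsics, pixels), "dist" ([k1, k2, p1, p2, k3] as OpenCV has them; the pictures are not rectified), "world_from_camera" (4x4, takes a point from camera to world coordinates). Camera axes: x right, y up, looking along -z (the intrinsics and any distortion apply to the point x, -y, -z); pixel columns grow to the right and rows downward; lengths in m; the calibration is good to about 2 mm. A picture is of the moment at which its call begins: read the wrist's pose just before it. camera_info takes no time and is no camera call; for the wrist camera it gives the pose at the moment of the call.
A pose or a line that the arm cannot do raises robot.IKError and nothing moves.
- robot.finish_job(): hands the job in; it is judged then, once.
Readings, each from a call of its own:
- robot.current_clock(): time.
- robot.current_joint_positions(): joint angles.
- robot.current_joint_velocities(): joint speeds.
- robot.current_joint_torque(): joint torques, N m.
- robot.current_ee_pos(): TCP position.
- robot.current_orientation(): TCP orientation.
- robot.current_ft_force(): force on the tool from outside, world axes, zero at the start.
- robot.current_moment(): the same for the moment, N m.
- robot.current_gripper_width(): finger opening in m.
- robot.current_grip_force(): force on a finger pad.
Only numpy, scipy, OpenCV 4.12 (cv2) and the standard library are available. Lean on these libraries where they do the work, as an engineer would, in place of code of your own. Each camera call takes 0.05 s, during which the arm holds its last target. There are 200 camera calls.

### The job

Clear the sorting stand: with the fingertips, push the three cork bottle stoppers along the steel top and off its open end, so that all three drop into the plain empty wooden tray (the one without compartments) and lie in it. Only slide the stoppers: do not grip, lift or press hard on any of them. Leave the wooden barrel bung, the little brass cup, the vial and the pouring spout that share the steel top standing where they are.

Things in the scene. Friction and masses are not known exactly. Their poses are not given: they have to be found in the camera images.
- stand: fixed sorting stand, 260 mm in x, 350 mm in y, flat steel top 60 mm above the table. Origin: centre of its underside. Its long sides (x = -122 and +122 mm in its frame) carry wooden kerbs 15 mm thick, 10 mm above the steel; its two ends (y = -175 and +175 mm) are open, with no kerb. The tray stands at one end, the sample box at the other; which is which varies
- tray: plain open wooden tray, empty and without compartments, fixed on the table with a 3 mm gap to one open end of the stand: 250 mm in x, 130 mm in y, 45 mm high (its rim is 15 mm below the steel top), walls and floor 5 mm thick. Origin at the centre of its underside, axes parallel to those of the stand
- samples: fixed wooden box of the same outer size as the tray but divided into eight compartments, some holding amber vials with black caps (tops 50 mm above the table), at the other open end of the stand. Not to be filled. Origin at the centre of its underside
- stopper0: one of three alike bottle stoppers, 32 mm tall, standing head down on the steel top: round dark wooden head 29 mm across and 12 mm thick at the bottom, cork shank 19 mm across and 20 mm long on top; about 12 g, slides easily. Origin on its axis at mid-height (16 mm above the steel top while it stands), z up along the shank
- stopper1: one of three alike bottle stoppers, 32 mm tall, standing head down on the steel top: round dark wooden head 29 mm across and 12 mm thick at the bottom, cork shank 19 mm across and 20 mm long on top; about 12 g, slides easily. Origin on its axis at mid-height (16 mm above the steel top while it stands), z up along the shank
- stopper2: one of three alike bottle stoppers, 32 mm tall, standing head down on the steel top: round dark wooden head 29 mm across and 12 mm thick at the bottom, cork shank 19 mm across and 20 mm long on top; about 12 g, slides easily. Origin on its axis at mid-height (16 mm above the steel top while it stands), z up along the shank
- bung: light wooden barrel bung standing on the steel top, a tapered plug 36 mm tall, 36 mm across at the foot and 44 mm at the top, loose. Origin at the centre of its underside. Leave it alone
- cup: small open brass measuring cup standing on the steel top, 44 mm across the rim and 38 mm tall, loose. Origin at the centre of its underside. Leave it alone
- vial: amber glass sample vial with a black cap, standing on the steel top near a kerb, 28 mm across and 45 mm tall, loose. Origin at the centre of its underside. Leave it alone
- pourer: steel pouring spout standing on the steel top near a kerb: round foot 26 mm across, tapering to 10 mm at the top, 48 mm tall, loose. Origin at the centre of its underside. Leave it alone

How it is judged:
At the end, for the whole second after the job is handed in: All three stoppers lie at rest inside the plain tray (mid-points within its inner walls and less than 50 mm above its underside; any attitude), and the bung, the cup, the vial and the pouring spout stand upright within 20 mm of where they began (x of stopper0 in the frame of tray between -0.12 and 0.12 m and y of stopper0 in the frame of tray between -0.06 and 0.06 m and z of stopper0 in the frame of tray between 0 and 0.05 m and linear speed of each of stopper0, stopper1, stopper2 below 0.03 m/s and x of stopper1 in the frame of tray between -0.12 and 0.12 m and y of stopper1 in the frame of tray between -0.06 and 0.06 m and z of stopper1 in the frame of tray between 0 and 0.05 m and x of stopper2 in the frame of tray between -0.12 and 0.12 m and y of stopper2 in the frame of tray between -0.06 and 0.06 m and z of stopper2 in the frame of tray between 0 and 0.05 m and distance of each of bung, cup, vial, pourer from where it was at the start of the episode below 0.02 m and angle between each of bung, cup, vial, pourer's own z axis and vertical below 0.2 rad); the robot touches nothing.
It fails at once if a stopper was lifted (its mid-point rose more than 35 mm above the steel top; 16 mm is standing) (height (world z) of any of stopper0, stopper1, stopper2 above 0.095 m).
It fails at once if a stopper was gripped or pressed hard (more than 12 N between it and the fingers) (contact force between the fingers and stopper0 above 12 N or contact force between the fingers and stopper1 above 12 N or contact force between the fingers and stopper2 above 12 N).
It fails at once if the bung, cup, vial or pouring spout was moved more than 20 mm or tipped (distance of any of bung, cup, vial, pourer from where it was at the start of the episode above 0.02 m or angle between any of bung, cup, vial, pourer's own z axis and vertical above 0.4 rad).
It also fails if it takes over 54 s, if anything falls off the work surface, if the arm or the gripper's body presses on something with over 40 N, if the wrist force passes 120 N, or if a joint passes its speed limit or range.

## Working session

There is one attempt and no reset: what is moved stays moved. The work goes in short steps, each a Python script; the robot and the scene stay as the last script left them, time stands still between calls to the robot, and variables do not carry over. Pictures are saved under pics/ and viewed, at most 10 in all, crops included, and the job is handed in when it is done.

```bash
mkdir -p pics; python3 - <<'E'
from rig import robot
import cv2
for n in("scene","side"):
    cv2.imwrite(f"pics/{n}0.png",cv2.resize(robot.grab_frame(n),(800,600),interpolation=cv2.INTER_CUBIC))
    i=robot.camera_info(n);print(n,i["camera_matrix"],i["dist"],i["world_from_camera"])
print(robot.current_orientation(),robot.current_clock())
E
```

```text
scene [[447.90077884   0.         254.97847769]
 [  0.         447.90077884 190.02239282]
 [  0.           0.           1.        ]] [0.03636929 0.         0.         0.         0.        ] [[ 0.06136785 -0.52404377  0.84947755  1.28557325]
 [ 0.99790299  0.01466334 -0.06304455 -0.01341498]
 [ 0.02058193  0.8515651   0.5238447   0.53081394]
 [ 0.          0.          0.          1.        ]]
side [[374.31249539   0.         256.54677735]
 [  0.         374.31249539 195.95350874]
 [  0.           0.           1.        ]] [0.04019983 0.         0.         0.         0.        ] [[-0.95701283  0.16125727 -0.24108618  0.39574482]
 [-0.28972164 -0.49220337  0.82085152  0.60412685]
 [ 0.01370485  0.85541331  0.51776466  0.45217002]
 [ 0.          0.          0.          1.        ]]
[-6.25167328e-01 -3.07819290e+00  2.67684127e-03] 0.1
```

View pics/scene0.png

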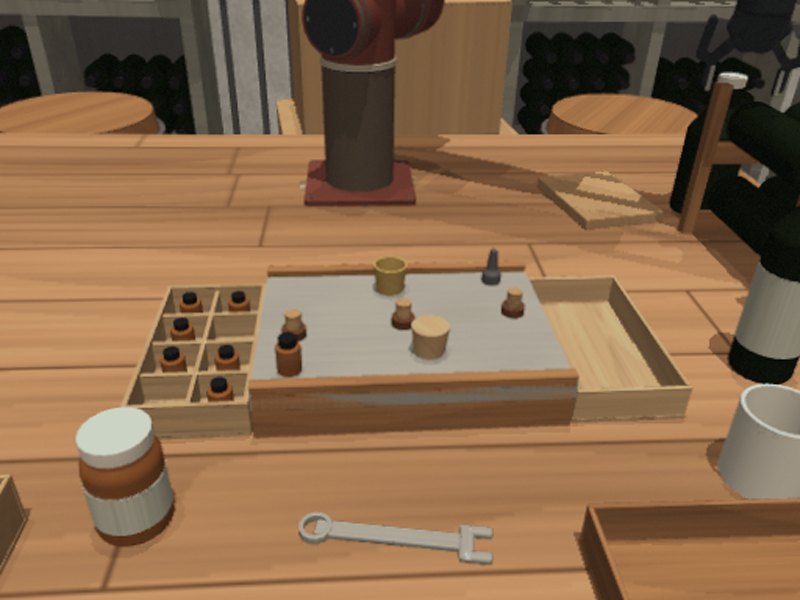

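View pics/side0.png

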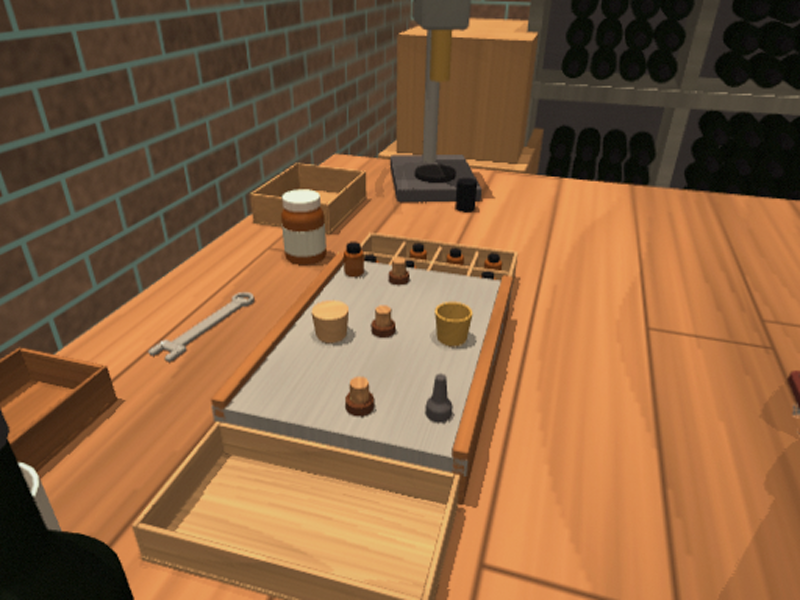

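The scene view shows the tray at right (world +y) and the sample box at left. The 800x600 pixels for the stopper shank tops are A (514,293), B (403,304) and C (292,315). The others are bung (430,326), cup (390,264), vial (287,340) and spout tip (492,253). In the side view, in the same order, they are A (359,382), B (383,311), C (399,263), bung (331,309), cup (453,310), vial (354,246) and spout (441,379).

```bash
cat > cam.py <<'E'
from rig import robot
import numpy as np, cv2
def ray(n,px):
    i=robot.camera_info(n);T=np.array(i["world_from_camera"])
    u=cv2.undistortPoints(np.array([[px]],float)*.64,np.array(i["camera_matrix"]),np.array(i["dist"])).ravel()
    return T[:3,3],T[:3,:3]@[u[0],-u[1],-1]
def at(n,px,z):
    o,d=ray(n,px);return o+d*(z-o[2])/d[2]
def tri(a,b):
    A=np.zeros((3,3));r=np.zeros(3)
    for n,p in(("scene",a),("side",b)):
        o,d=ray(n,p);d/=np.linalg.norm(d);P=np.eye(3)-np.outer(d,d);A+=P;r+=P@o
    return np.linalg.solve(A,r)
E
python3 - <<'E'
from cam import *
np.set_printoptions(precision=4,suppress=True)
for k,a,b,z in [("A",(514.5,293),(359,382),.092),("B",(403,304),(383,311),.092),("C",(292,315),(399,263),.092),("bung",(430,326),(331,309),.096),("cup",(390,264),(453,310),.098),("vial",(287,340),(354,246),.105),("pour",(492,252),(441,377),.108)]:
    print(k,at("scene",a,z)[:2],at("side",b,z)[:2],tri(a,b))
print("kerb scene")
for p in [(252,382),(577,375),(525,266),(269,268)]: print(at("scene",p,.07)[:2])
print("kerb side inner/outer")
for p in [(215,404),(466,457),(517,276)]: print(at("side",p,.07)[:2])
print("tray rim")
for p in [(612,279),(686,388)]: print(at("scene",p,.045)[:2])
for p in [(217,424),(459,476),(137,530)]: print(at("side",p,.045)[:2])
E
```

```text
A [0.5689 0.181 ] [0.5609 0.1828] [0.5625 0.1816 0.0893]
B [0.59   0.0438] [0.5802 0.0501] [0.5825 0.0442 0.0877]
C [ 0.6099 -0.0845] [ 0.5986 -0.0742] [ 0.6017 -0.0852  0.0864]
bung [0.6431 0.0703] [0.637  0.0708] [0.6384 0.07   0.0941]
cup [0.5033 0.0329] [0.5007 0.032 ] [0.501  0.0326 0.0975]
vial [ 0.6779 -0.0844] [ 0.6651 -0.0793] [ 0.6687 -0.0861  0.1001]
pour [0.4926 0.1654] [0.4823 0.1707] [0.4836 0.1669 0.104 ]
kerb scene
[ 0.7027 -0.1207]
[0.7029 0.2235]
[0.4629 0.2196]
[ 0.4599 -0.1263]
kerb side inner/outer
[0.693  0.2318]
[0.4442 0.227 ]
[ 0.4442 -0.1291]
tray rim
[0.4585 0.3461]
[0.6979 0.3504]
[0.694  0.2332]
[0.4489 0.2272]
[0.6872 0.3608]
```

```bash
python3 - <<'E'
from cam import *
c=[np.array(v)*np.pi/2**.5 for v in((1,1,0),(1,-1,0))]
for o in c: print(o,robot.solve_ik([.57,.04,.36],o), robot.solve_ik([.55,.25,.065],o), robot.solve_ik([.61,-.12,.065],o))
o=[x for x in c if robot.solve_ik([.57,.04,.36],x) is not None]
o=min(o,key=lambda x:abs(robot.solve_ik([.57,.04,.36],x)[5]))
robot.reach([.57,.04,.36],o); robot.grip(.016)
import json; i=robot.camera_info("wrist")
json.dump({k:np.array(v).tolist() for k,v in i.items()},open("w.json","w"))
cv2.imwrite("pics/w.png",cv2.resize(robot.grab_frame("wrist"),(800,600),interpolation=cv2.INTER_CUBIC))
print(o,robot.current_clock(),robot.current_gripper_width(),i)
E
```

```text
[2.22144147 2.22144147 0.        ] [-6.79334034e-02  4.01130509e-02  1.48706663e+00 -4.44089210e-16
  1.61441297e+00 -6.79334034e-02] [ 2.96158014e-01  3.41449600e-01  1.71074128e+00 -4.44089210e-16
  1.08940178e+00  2.96158014e-01] [-3.21009576e-01  3.78422622e-01  1.66219013e+00 -4.44089210e-16
  1.10097990e+00 -3.21009576e-01]
[ 2.22144147 -2.22144147  0.        ] None None None
[2.22144147 2.22144147 0.        ] 3.0917 0.01588446237623646 {'camera_matrix': array([[292.12049871,   0.        , 252.4770485 ],
       [  0.        , 292.12049871, 191.03485484],
       [  0.        ,   0.        ,   1.        ]]), 'dist': array([-0.0513907,  0.       ,  0.       ,  0.       ,  0.       ]), 'world_from_camera': array([[ 9.99998964e-01,  1.70165080e-04, -1.42924584e-03,
         5.69684599e-01],
       [ 2.42902528e-04,  9.58793243e-01,  2.84104661e-01,
         1.11527601e-01],
       [ 1.41869595e-03, -2.84104714e-01,  9.58792208e-01,
         5.03007827e-01],
       [ 0.00000000e+00,  0.00000000e+00,  0.00000000e+00,
         1.00000000e+00]])}
```

View pics/w.png

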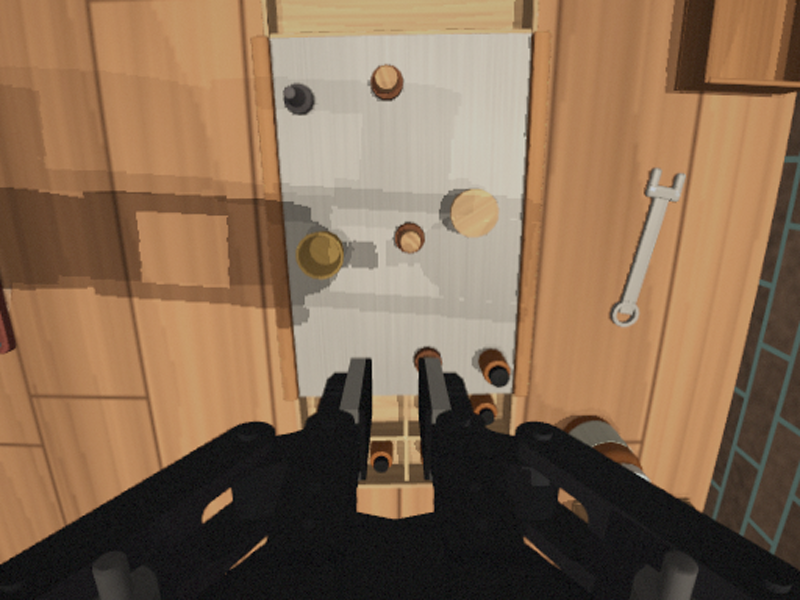

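In the wrist view from above, the shank tops are A (386,77) and B (410,241). C's head edge is at (428,352), partly behind a finger. Bung is at (475,213), cup rim at (320,256), vial cap at (496,374) and spout tip at (291,92). The steel ends at the tray at row 36.

```bash
python3 - <<'E'
from cam import *
np.set_printoptions(precision=4,suppress=True)
for k,p,z in [("A",(386,77),.092),("B",(410,241),.092),("Chead back",(427,349),.07),("bung",(475,213),.096),("cup",(320,256),.098),("vial",(497,375),.105),("pour",(291,92),.108),("c",(272,36),.06),("c",(529,35),.06),("c",(300,396),.06),("c",(515,395),.06)]: print(k,at("wrist",p,z)[:2])
E
```

```text
A [0.5632 0.1815]
B [0.5843 0.0441]
Chead back [ 0.6036 -0.0707]
bung [0.6415 0.0697]
cup [0.5031 0.0315]
vial [ 0.6688 -0.0832]
pour [0.4869 0.1679]
c [0.4624 0.2214]
c [0.6889 0.2225]
c [ 0.4678 -0.1301]
c [ 0.7014 -0.1292]
```

```bash
cat > push.py <<'E'
from cam import *
O=np.array([1,1,0])*np.pi/2**.5
def push(path,name):
    (x,y)=path[0]; Z=.0655
    robot.reach([x,y,.16],O); robot.line_to([x,y,Z],rate=.1)
    for x,y in path[1:]: robot.line_to([x,y,Z],rate=.055)
    f=robot.current_ft_force(); robot.line_to([x,y,.17],rate=.15)
    for n in("side",): cv2.imwrite(f"pics/{name}.png",cv2.resize(robot.grab_frame(n),(800,600)))
    print(f,robot.current_ee_pos(),robot.current_clock())
E
python3 -c "
from push import *
push([(.563,.148),(.563,.241)],'a')"
```

```text
[ 0.26599162 -0.62899529  0.19096777] [0.56202038 0.24071514 0.1683745 ] 7.8333
```

View pics/a.png

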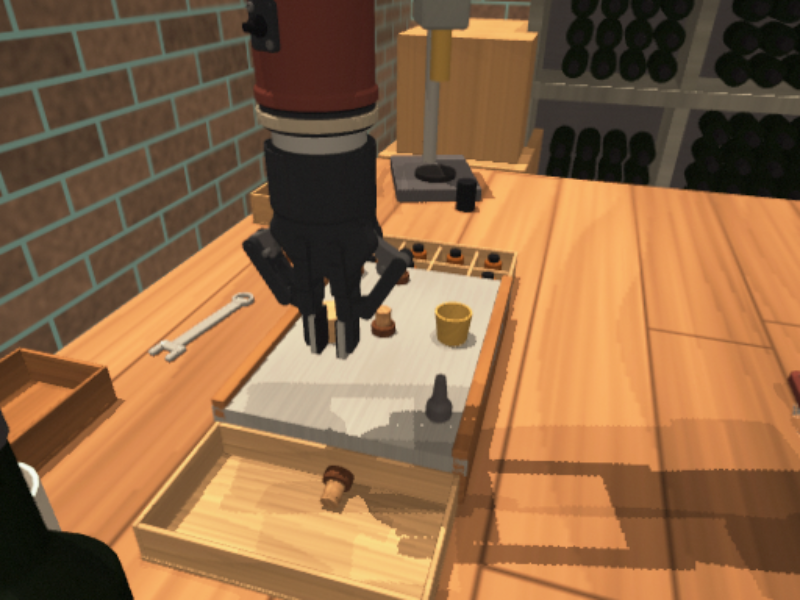

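Stopper A lies in the tray at (337,485), and the others have not moved. Next is B.

```bash
python3 -c "
from push import *
push([(.584,.011),(.573,.045),(.573,.10),(.605,.241)],'b')"
```

```text
[-0.07668492  0.40322967 -0.28772567] [0.60401292 0.24070829 0.16826692] 15.4667
```

View pics/b.png

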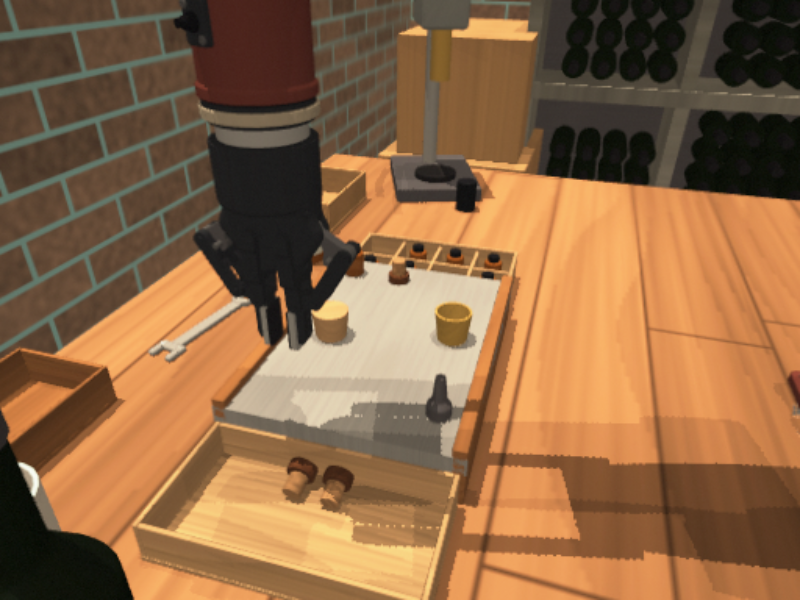

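B also lies in the tray at (300,477). Bung, cup and spout are where they started. C goes next.

```bash
python3 -c "
from push import *
push([(.605,-.1185),(.572,.0),(.572,.10),(.530,.243)],'c')"
```

```text
[ 0.60814016 -0.38753411  0.21342104] [0.5290287  0.24268637 0.16842931] 26.0167
```

View pics/c.png

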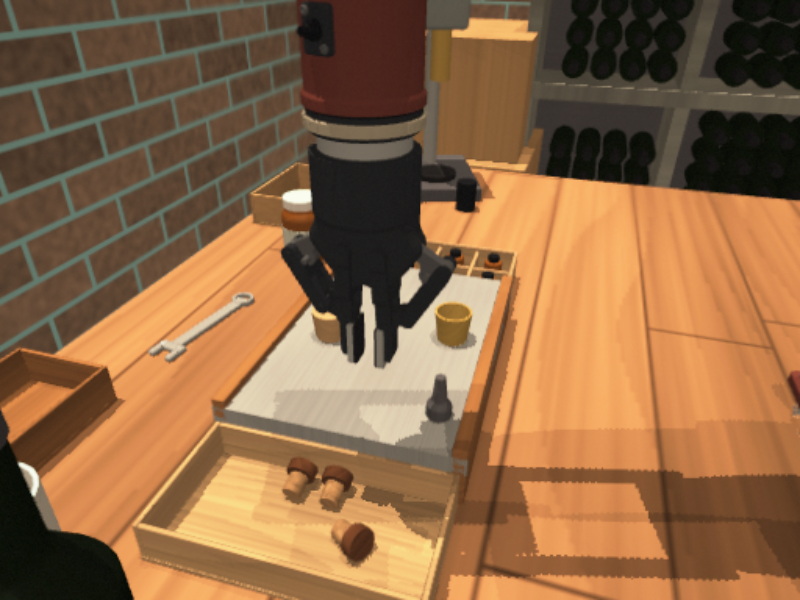

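All three are in the tray: (300,477), (336,484) and (354,539). Before handing in, I'll let them settle, check they have stopped, and check how far A and B sit from the tray wall.

```bash
python3 -c "
from cam import *
robot.dwell(1.5); a=robot.grab_frame('side'); robot.dwell(1); b=robot.grab_frame('side')
print(cv2.absdiff(a,b)[270:384,80:300].max())
for p in[(299,478),(336,486),(354,539)]: print(at('side',p,.014)[:2])
print('tray rim y', at('side',(340,450),.045)[:2])
cv2.imwrite('pics/f.png',cv2.resize(robot.grab_frame('scene'),(800,600)))"
```

```text
9
[0.60042818 0.24763483]
[0.56255411 0.24616755]
[0.52531976 0.29581622]
tray rim y [0.56378565 0.22982505]
```

View pics/f.png

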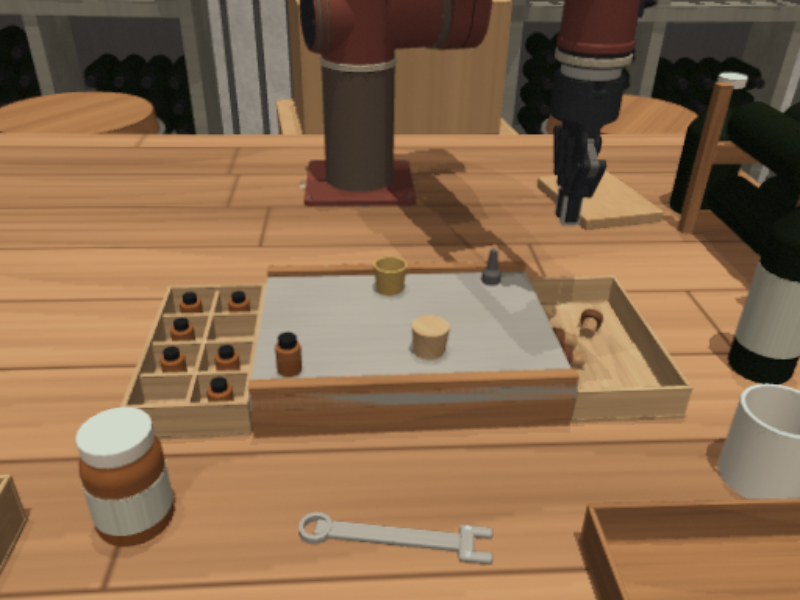

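The three stoppers are inside the tray and at rest. The bung (430,337), cup (390,275), vial (288,354) and spout (492,267) stand where they began, and the arm is clear of everything.

```bash
python3 -c "
from rig import robot
print(robot.finish_job())"
```

```text
the job is handed in; nothing more can be done
None
```

I pushed all three stoppers into the plain tray, where they lie at rest; the bung, cup, vial and spout still stand where they began, and I handed the job in at about 29 s (no verdict was returned).

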